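# Lay the photo scale against a brick fragment

### The arm

A 6-joint arm with a two-finger parallel gripper is mounted at the origin on the work surface. World frame = base frame: x ahead of the robot, y to its left, z up, the work surface at z = 0. Lengths are in m, angles in degrees, forces in N, time in s.
With the tool pointing down it reaches from about 0.275 to 0.85 m from the base axis. Payload 19 kg.
Tool frame: the origin (TCP) lies on the centre line of the jaws, within the pads' length; the fingertips stand 19 mm ahead of it and the grasp point (between the pads) is the TCP; z points along the fingers, y is the direction in which the jaws open and shut (so a half turn about z gives the same grasp; the last joint's range is limited). The gripper opens to 85 mm and grips with 20 to 120 N. Pads are 22 mm wide; open, the fingers measure 114 mm over their backs; the gripper's body (76 mm by 85 mm) begins 54 mm behind the grasp point. The pads swing forward as they close: fully open they stand 13 mm farther back than shut.
Start: joints at [61.192, 8.623, 82.357, -0, 89.026, -7.678], TCP at [0.207, 0.536, 0.25] pointing down, gripper open.
Joint ranges: [-160.23, 160.23], [-39.13, 120.54], [6.94, 153.29], [-79.49, 259.48], [9.18, 160.14], [-161.06, 161.06]. Speed limits (degrees/s): [108.29, 108.29, 127.2, 172.46, 172.46, 172.46].

### API

Orientations are given as a 3x3 rotation matrix whose columns are the frame's x, y, z axes.
In Python, from plant import bot gives the robot as it stands.
- The arm moves only by the tool play_rows, never from a script. Its argument "deltas" is one flat list of numbers, 5 for each row, row after row: the finger opening in mm, from 0 to 85.4, then the shift along the world's x, y, z in mm, then the turn about the world's z in rad. In form: [claw, tx, ty, tz, roll, claw, tx, ty, tz, roll, ...]. A call has 1 to 12 rows; each row is the pose to reach, as a shift and turn from the pose commanded when the call began; what a row does not reach only later rows make up. A row lasts 1/12 s, in which the tool goes at most 41.7 mm and 7.16 degrees, less where a joint would pass 70% of its speed; a pose out of reach is approached as far as the arm can. A call with a gripper value outside its range is refused whole. The fingers move at their own pace and stop on an object; the grip force is fixed at half the most. Time passes only in rows, so rows that repeat a pose let the fingers close. It gives the time, the measured TCP pose, the force and the opening at its end, in the units of the state.
- bot.observe(): the state, without advancing time (a new reading comes with each control period).
- bot.snapshot(name): name is "scene" or "top" or "wrist"; returns a dict with "img" (400x640x3 uint8, red, green, blue), "z_map" (400x640 float32, m along the optical axis (not along the pixel's ray), 0 where there is no reading), "fovy" (degrees; the focal length in pixels is half the picture's height over the tangent of half this angle, whatever the lens; pixels are square), "cx", "cy" (the principal point, pixels), "R" (3x3) and "t" (3): a world point X has camera coordinates R X + t; the wrist camera has in their place "T_tool_cam" (4x4, takes a point from camera to tool coordinates, whose origin is the TCP and whose axes are the flange's). Camera axes: x right, y down, z forward; pixel columns grow to the right and rows downward; lengths in m; the calibration is good to about 2 mm. A picture is of the moment at which its call begins: read the wrist's pose just before it.
- bot.finish_job(): hands the job in, once; it reports no verdict.
The state is a dict: "time": time; "q": joint angles; "dq": joint speeds; "joint_torque": joint torques, N m; "tcp_pos": TCP position; "orientation": TCP orientation; "contact_force": force on the tool from outside, world axes, zero at the start; "moment": the same for the moment, N m; "opening": opening from 0.0 (shut) to 1.0 (fully open).
Only numpy, scipy, OpenCV 4.12 (cv2) and the standard library are available. Lean on these libraries where they do the work, as an engineer would, in place of code of your own. Each camera call takes 0.05 s, during which the arm holds its last target.

### The job

The excavated brick fragment on the dark pad is about to be photographed. Pick up the longer of the two scale bars and lay it down flat with one of its long edges flush against the fragment's straight long side, about centred on that side. Leave the fragment and the shorter scale bar where they lie.

Things in the scene. Friction and masses are not known exactly. Their poses are not given: they have to be found in the camera images.
- long_bar: Long scale bar: loose aluminium straightedge 200 x 50 x 6 mm, about 0.25 kg, black and white blocks along both long edges, both alike. At its centre a black upright grip, 20 mm along the bar, 36 mm across, top 56 mm above the underside: best gripped from above near its top, fingers closing along the bar. Starts on the table at the robot's right. Origin: centre of underside; x along it, z up.
- short_bar: Bystander to leave alone: a scale bar of the same make and grip but only 100 mm long (50 wide, 6 thick, grip top at 56 mm). The two bars lie side by side, about 180 mm apart, roughly pointing away from the robot, in either order. Origin: centre of underside; x along its length.
- brick: Loose grey-brown brick fragment, about 1.2 kg, about 110 x 160 mm, 36 mm high, round flower on top, lying on a dark sheet (under 1 mm thick) ahead and to the left. Origin: centre of underside, z up. Its one straight long side (160 mm, upright) lies 55 mm from the origin on the -x side, runs along y and faces roughly to the robot; the opposite side is ragged.
- straight_side (a point): Point at the foot of the middle of the fragment's straight long side, at table height. Axes as the fragment's: y along the side, -x points straight out from the side, away from the fragment. With the bar laid flush, the bar's origin is 25 mm from this point along -x.
Mind the look-alikes: they are no part of the job. What is shaped like the long_bar but purple is not meant.

How it is judged (in metres and radians):
At the end, for the whole second after the job is handed in: The long bar lies flat and still (underside less than 8 mm up, tilted less than 4.5 degrees), beside the fragment's straight side: gap at the bar's middle under 12 mm, parallel to the side within 10 degrees, its middle within 30 mm of the middle of the side (x of long_bar in the frame of straight_side between -0.037 and -0.018 m and y of long_bar in the frame of straight_side between -0.03 and 0.03 m and angle between the x axis of long_bar and the y axis of straight_side, either way round below 0.175 rad and height (world z) of long_bar below 0.008 m and angle between long_bar's own z axis and vertical below 0.08 rad and linear speed of each of long_bar, brick below 0.02 m/s); the robot touches nothing.
It fails at once if the fragment is shoved more than 20 mm from where it lay (distance of brick from where it was at the start of the episode above 0.02 m).
It fails at once if the shorter bar is moved more than 20 mm (distance of short_bar from where it was at the start of the episode above 0.02 m).
It also fails if it takes over 38 s, if anything falls off the work surface, if the arm or the gripper's body presses on something with over 40 N, if the wrist force passes 120 N, or if a joint passes its speed limit or range.

## Working session

There is one attempt and no reset: what is moved stays moved. The work goes in short steps, Python scripts to look and compute and a tool call to move; the robot and the scene stay as the last step left them, time stands still between calls to the robot, and variables do not carry over. Pictures are saved under pics/ and viewed, and the job is handed in when it is done.

Besides the shell and the picture viewer there is one more tool, called in YAML: its name, and indented under it one key for each argument. play_rows: Moves the arm, as the interface text tells. Its arguments: {"type":"object","properties":{"deltas":{"type":"array","items":{"type":"number"}}},"required":["deltas"]}

```bash
mkdir -p pics; cat > h.py <<'E'
import numpy as np,cv2
from plant import bot
def snap(n,f):
    o=bot.observe(); s=bot.snapshot(n); cv2.imwrite('pics/'+f+'.png',s['img'][:,:,::-1]); 
    np.savez('pics/'+f+'.npz',**s,tp=o['tcp_pos'],to=o['orientation']); return s
def world(s):
    f=200/np.tan(np.radians(s['fovy'])/2); v,u=np.mgrid[:400,:640]; z=s['z_map']
    p=np.stack([(u-s['cx'])/f*z,(v-s['cy'])/f*z,z],-1)
    if 'R' in s: return (p-s['t'])@np.array(s['R'])
    T=s['T_tool_cam']; p=p@T[:3,:3].T+T[:3,3]
    return p@np.array(s['to']).T+s['tp']
E
python3 - <<'E'
from h import *
print({k:v for k,v in bot.observe().items()})
s=snap('top','top1');snap('scene','scene1')
print(s['fovy'],s['R'],s['t'])
E
```

```text
{'time': 0.0, 'q': array([ 6.11930465e+01,  8.64800796e+00,  8.23909400e+01, -5.28062865e-04,
        8.90254003e+01, -7.67759075e+00]), 'dq': array([ 0.01947183,  0.0759645 ,  0.02654833,  0.04577689, -0.03559058,
       -0.04086173]), 'joint_torque': array([ 1.46736402e-04, -7.13015199e+01, -5.70893383e+01, -7.88150192e-05,
        8.30861478e-03, -2.21230590e-05]), 'tcp_pos': array([0.20719105, 0.53614739, 0.24972265]), 'orientation': array([[-9.32768943e-01,  3.60474430e-01, -5.33096448e-04],
       [ 3.60474797e-01,  9.32768430e-01, -9.88544159e-04],
       [ 1.40910644e-04, -1.11425112e-03, -9.99999369e-01]]), 'contact_force': array([ 1.05783826,  0.06970017, -0.70208791]), 'moment': array([-0.04372718,  0.02407104, -0.02766289]), 'opening': 0.9981571411221736}
42.987198915286385 [[-0.01530446 -0.99959713 -0.02390307]
 [-0.99037147  0.01844406 -0.1372012 ]
 [ 0.13758679  0.02157313 -0.99025475]] [-0.05013161  0.48322896  1.22242184]
```

View pics/top1.png

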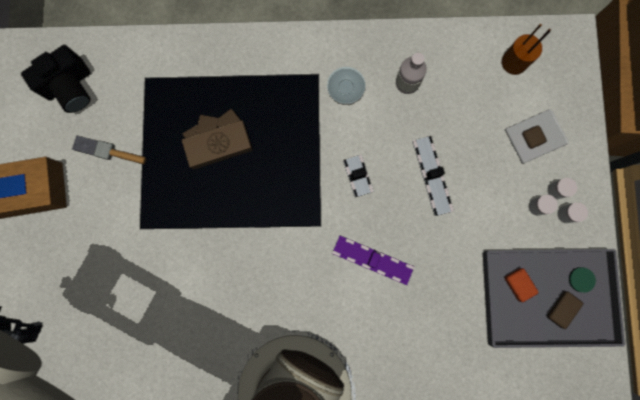

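View pics/scene1.png

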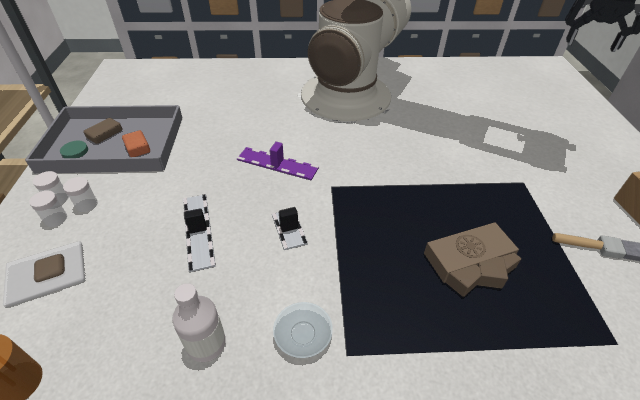

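The top view shows the long bar at about (433,176), the short bar at (358,176), and the brick at (217,142) with its straight side on the lower edge. The purple decoy is at (373,260). Next I'll measure their positions.

```bash
cat > m.py <<'E'
from h import *
def long(s,W,box):
    g=np.zeros((400,640),bool); u0,u1,v0,v1=box; g[v0:v1,u0:u1]=1
    return g
E
python3 - <<'E'
from h import *
s=dict(np.load('pics/top1.npz')); W=world(s)
print('table z',np.median(W[200:230,330:345,2]),'pad',np.median(W[200:220,160:300,2]))
def crop(u0,u1,v0,v1,zl,zh):
    P=W[v0:v1,u0:u1].reshape(-1,3); return P[(P[:,2]>zl)&(P[:,2]<zh)]
for n,b in dict(long=(405,460,130,222),short=(338,378,148,202)).items():
    P=crop(*b,0.0035,.012); r=cv2.minAreaRect(P[:,:2].astype(np.float32)*1000); print(n,r,len(P))
    P=crop(*b,0.045,.065); r=cv2.minAreaRect(P[:,:2].astype(np.float32)*1000); print(n,'grip',r,P[:,2].max(),len(P))
P=crop(170,262,100,175,.028,.045); print('brick',len(P),np.median(P[:,2]))
h=cv2.convexHull(P[:,:2].astype(np.float32)*1000)[:,0]; print(np.round(h))
print(cv2.minAreaRect(P[:,:2].astype(np.float32)*1000))
i=cv2.imread('pics/top1.png')
c=np.hstack([cv2.resize(i[95:180,165:265],None,fx=4,fy=4),cv2.resize(i[130:215,400:470],None,fx=4,fy=4)]);cv2.imwrite('pics/c1.png',c)
E
```

```text
table z 0.000818010009610697 pad 0.0015847259845033486
long ((522.9379272460938, -351.48455810546875), (137.3355255126953, 234.390869140625), 87.48583221435547) 1690
long grip ((522.9730834960938, -352.7347106933594), (20.192279815673828, 37.21407699584961), 14.603373527526855) 0.062000544370761586 132
short ((528.5438232421875, -163.63131713867188), (99.1197509765625, 136.8462677001953), 88.68492126464844) 743
short grip ((525.5927124023438, -165.28077697753906), (19.931528091430664, 35.679351806640625), 17.79932403564453) 0.06132010442777577 126
brick 2522 0.036302583724106455
[[700. 158.]
 [685. 231.]
 [639. 276.]
 [637. 277.]
 [619. 277.]
 [594. 269.]
 [568. 261.]
 [553. 256.]
 [552. 247.]
 [569. 192.]
 [589. 127.]
 [596. 106.]
 [599. 103.]
 [613. 107.]
 [625. 111.]
 [648. 119.]
 [664. 124.]
 [668. 125.]
 [695. 149.]
 [698. 152.]]
((631.0576782226562, 196.85516357421875), (122.20553588867188, 160.27285766601562), 17.01093101501465)
```

View pics/c1.png

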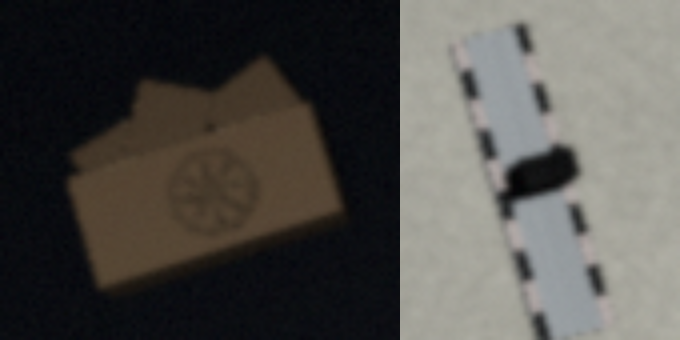

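play_rows:
  deltas: [85, 353, -346, 50, -0.948, 85, 353, -346, 50, -0.948, 85, 353, -346, 50, -0.948, 85, 353, -346, 50, -0.948, 85, 353, -346, 50, -0.948, 85, 353, -346, 50, -0.948, 85, 353, -346, 50, -0.948, 85, 353, -346, 50, -0.948, 85, 353, -346, 50, -0.948, 85, 353, -346, 50, -0.948, 85, 353, -346, 50, -0.948, 85, 353, -346, 50, -0.948]

```text
time: 1.1
tcp_pos: [0.5616, 0.1882, 0.3002]
orientation: [[-0.251, 0.968, -0.0], [0.968, 0.251, -0.0], [-0.0, -0.0, -1.0]]
contact_force: [0.3, 1.0, 0.1]
opening: 0.994
```

```bash
python3 - <<'E'
from h import *
o=bot.observe();print(o['time'],o['tcp_pos'],o['orientation'][:,1],o['q'],o['dq'])
s=snap('wrist','w1');print(s['T_tool_cam'],s['fovy'])
E
```

```text
1.1 [0.5615816  0.18820426 0.30023758] [ 9.68047986e-01  2.50764741e-01 -3.76410436e-04] [ 1.10797354e+01  1.00814155e+01  7.49628613e+01 -4.85387456e-03
  9.49770380e+01 -3.44345672e+00] [-37.51359515  23.86920682 -32.53165909   0.26959496   8.73961256
 -37.22148876]
[[ 1.32873085e-04 -9.58732256e-01 -2.84310470e-01  7.20203523e-02]
 [ 9.99999829e-01 -3.47755327e-05  5.84619650e-04 -3.59452812e-04]
 [-5.70380764e-04 -2.84310499e-01  9.58732087e-01 -1.23670775e-01]
 [ 0.00000000e+00  0.00000000e+00  0.00000000e+00  1.00000000e+00]] 69.0623375219375
```

View pics/w1.png

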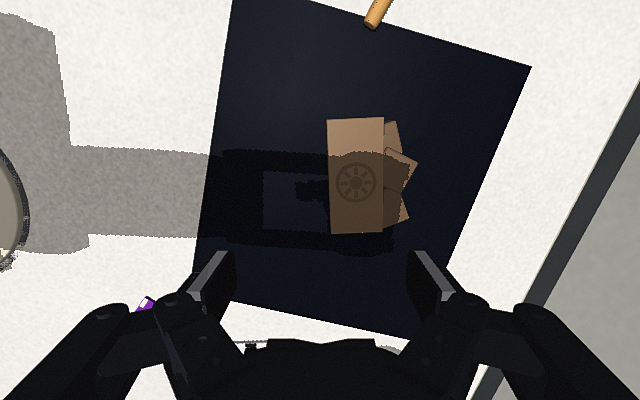

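The wrist view shows the whole brick. Its straight side is the left edge, from about (327,119) to (331,234). The arm was still moving when this was taken, so I'll repeat it at rest and fit that edge.

```bash
cat > brick.py <<'E'
from h import *
def fit(s,zl=.030,zh=.045,box=None):
    W=world(s); m=(W[...,2]>zl)&(W[...,2]<zh)&(W[...,0]>.53)&(W[...,0]<.72)&(W[...,1]>.08)&(W[...,1]<.3)
    n,l,st,_=cv2.connectedComponentsWithStats(m.astype(np.uint8)); k=1+st[1:,4].argmax(); m=l==k
    P=W[m]; a=np.radians(16.5)
    for _ in range(4):
        ex=np.array([np.cos(a),np.sin(a)]);ey=np.array([-ex[1],ex[0]])
        X=P[:,:2]@ex;Y=P[:,:2]@ey
        y0,y1=np.percentile(Y,.2),np.percentile(Y,99.8)
        b=np.arange(y0+.01,y1-.01,.003); pts=[]
        for t in b:
            q=(Y>=t)&(Y<t+.003)
            if q.sum()>1: pts.append((t+.0015,X[q].min()))
        pts=np.array(pts); c=np.polyfit(pts[:,0],pts[:,1],1)
        r=pts[:,1]-np.polyval(c,pts[:,0]);k=abs(r)<2*r.std()+1e-5; c=np.polyfit(pts[k,0],pts[k,1],1)
        a-=np.arctan(c[0])
    ex=np.array([np.cos(a),np.sin(a)]);ey=np.array([-ex[1],ex[0]])
    X=P[:,:2]@ex;Y=P[:,:2]@ey; near=X<np.percentile(X,1)+.03
    y0,y1=Y[near].min(),Y[near].max()
    x0=np.median([X[(Y>=t)&(Y<t+.003)].min() for t in np.arange(y0+.01,y1-.01,.003)])
    mid=ex*x0+ey*(y0+y1)/2
    return mid*1000,np.degrees(a),(y1-y0)*1000,np.median(P[:,2]),r.std()*1000
E
python3 - <<'E'
from brick import *
for i in range(3):
    s=snap('wrist','w2');o=bot.observe();
s=dict(np.load('pics/w2.npz'));print(o['tcp_pos'],o['dq'].round(2))
r=fit(s);print(*r,'barcentre',r[0]-25*np.array([np.cos(np.radians(r[1])),np.sin(np.radians(r[1]))]))
r=fit(dict(np.load('pics/top1.npz')));print(*r)
W=world(s);print('pad z',np.median(W[60:100,250:310,2]))
E
```

```text
[0.56067919 0.18953258 0.29956292] [ 2.18 -1.23  0.92  0.12 -0.03  0.31]
[574.7647713 179.2621414] 17.176046279710963 159.54394812561495 0.03591201525315185 0.38358926865510695 barcentre [550.87972365 171.87942516]
[574.24222838 179.39767155] 17.253258048656104 160.26058992205006 0.03636090077319111 0.7328764250938934
pad z 0.0007881547918971998
```

play_rows:
  deltas: [85, -37, -542, -80, 0, 85, -37, -542, -80, 0, 85, -37, -542, -80, 0, 85, -37, -542, -80, 0, 85, -37, -542, -80, 0, 85, -37, -542, -80, 0, 85, -37, -542, -80, 0, 85, -37, -542, -80, 0, 85, -37, -542, -80, 0, 85, -37, -542, -80, 0, 85, -37, -542, -80, 0, 85, -37, -542, -80, 0]

```text
time: 2.3
tcp_pos: [0.5263, -0.3037, 0.2273]
orientation: [[-0.253, 0.968, 0.0], [0.968, 0.253, 0.0], [0.0, 0.0, -1.0]]
contact_force: [0.6, 0.1, 0.4]
opening: 0.996
```

play_rows:
  deltas: [85, 0, 0, 0, 0, 85, 0, 0, 0, 0, 85, 0, 0, 0, 0, 85, 0, 0, 0, 0]

```text
time: 2.63
tcp_pos: [0.5271, -0.3015, 0.2279]
orientation: [[-0.253, 0.967, 0.0], [0.967, 0.253, -0.0], [-0.0, 0.0, -1.0]]
contact_force: [-0.4, 0.8, -0.6]
opening: 0.996
```

```bash
python3 - <<'E'
from h import *
s=snap('wrist','w3');o=bot.observe();print(o['time'],o['tcp_pos'],o['orientation'][:,1],o['dq'].round(2))
s=dict(np.load('pics/w3.npz'));W=world(s)
near=(abs(W[...,0]-.523)<.15)&(abs(W[...,1]+.352)<.09)
for zl,zh in((.0035,.010),(.045,.065)):
    m=near&(W[...,2]>zl)&(W[...,2]<zh); n,l,st,_=cv2.connectedComponentsWithStats(m.astype(np.uint8))
    P=W[l==1+st[1:,4].argmax()]; print(cv2.minAreaRect(P[:,:2].astype(np.float32)*1000),len(P),P[:,2].mean())
E
```

```text
2.6833 [ 0.52708042 -0.30154895  0.22794881] [9.67409559e-01 2.53216362e-01 4.67726212e-04] [-0.18  0.11 -0.08  0.01  0.08 -0.19]
((523.7117919921875, -354.2469177246094), (200.25376892089844, 50.7999382019043), 13.995468139648438) 5397 0.006262085396293746
((523.8739624023438, -353.9381103515625), (19.675268173217773, 36.187007904052734), 13.498554229736328) 586 0.05525913747119685
```

View pics/w3.png

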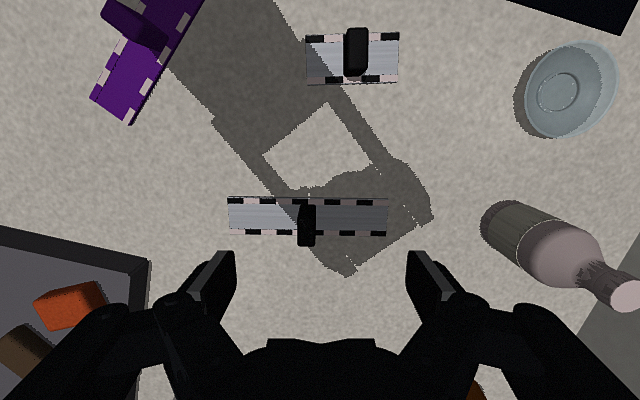

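The wrist view shows the long bar at (307,217), with the short bar clear of it at (352,57) and the purple bar at upper left. I'll line up, descend, and check before closing.

play_rows:
  deltas: [85, -3.4, -52.5, 0, -0.013, 85, -3.4, -52.5, -20, -0.013, 85, -3.4, -52.5, -50, -0.013, 85, -3.4, -52.5, -80, -0.013, 85, -3.4, -52.5, -100, -0.013, 85, -3.4, -52.5, -120, -0.013, 85, -3.4, -52.5, -120, -0.013, 85, -3.4, -52.5, -120, -0.013, 85, -3.4, -52.5, -120, -0.013]

```text
time: 3.43
tcp_pos: [0.524, -0.3554, 0.1092]
orientation: [[-0.24, 0.971, 0.001], [0.971, 0.24, -0.001], [-0.001, 0.001, -1.0]]
contact_force: [0.4, 0.1, 0.4]
opening: 0.997
```

```bash
python3 - <<'E'
from h import *
s=snap('wrist','w4');o=bot.observe();print(o['time'],o['tcp_pos'],o['orientation'][:,1],o['dq'].round(2))
s=dict(np.load('pics/w4.npz'));W=world(s)
near=(abs(W[...,0]-.523)<.15)&(abs(W[...,1]+.352)<.09)
for zl,zh in((.0035,.010),(.045,.065)):
    m=near&(W[...,2]>zl)&(W[...,2]<zh); n,l,st,_=cv2.connectedComponentsWithStats(m.astype(np.uint8))
    P=W[l==1+st[1:,4].argmax()]; print(cv2.minAreaRect(P[:,:2].astype(np.float32)*1000),len(P),P[:,2].mean())
E
```

```text
3.4833 [ 0.52400428 -0.3556988   0.10943143] [0.97092565 0.2393774  0.00135944] [-0.27 -0.04  0.07  0.11 -0.27  0.04]
((523.5935668945312, -354.0124816894531), (200.3215789794922, 49.61548614501953), 13.818524360656738) 12740 0.006210078953223338
((523.6707153320312, -354.0086669921875), (20.06260871887207, 35.659584045410156), 14.184406280517578) 1622 0.055312689766366205
```

View pics/w4.png

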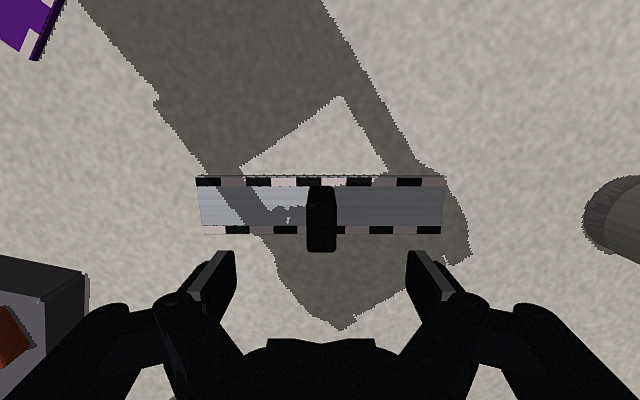

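The grip at (321,218) is centred between the open fingers. I'll descend and close.

play_rows:
  deltas: [85, 0, 1.7, -25, 0, 85, 0, 1.7, -50, 0, 85, 0, 1.7, -64, 0, 85, 0, 1.7, -64, 0, 85, 0, 1.7, -64, 0, 10, 0, 1.7, -64, 0, 10, 0, 1.7, -64, 0, 10, 0, 1.7, -64, 0, 10, 0, 1.7, -64, 0, 10, 0, 1.7, -64, 0, 10, 0, 1.7, -64, 0, 10, 0, 1.7, -64, 0]

```text
time: 4.48
tcp_pos: [0.5234, -0.3542, 0.044]
orientation: [[-0.239, 0.971, 0.0], [0.971, 0.239, -0.001], [-0.001, 0.0, -1.0]]
contact_force: [-1.2, 1.1, 6.3]
opening: 0.228
```

play_rows:
  deltas: [10, 0, 0, 0, 0, 10, 0, 0, 0, 0, 10, 0, 0, 0, 0, 10, 0, 0, 0, 0]

```text
time: 4.82
tcp_pos: [0.5234, -0.3542, 0.044]
orientation: [[-0.239, 0.971, 0.0], [0.971, 0.239, -0.001], [-0.001, 0.0, -1.0]]
contact_force: [-1.6, 0.6, 6.7]
opening: 0.223
```

play_rows:
  deltas: [10, 0, 0, 10, 0, 10, 0, 0, 25, 0, 10, 0, 0, 45, 0, 10, 0, 0, 70, 0, 10, 0, 0, 95, 0, 10, 0, 0, 110, 0, 10, 0, 0, 120, 0, 10, 0, 0, 120, 0, 10, 0, 0, 120, 0]

```text
time: 5.57
tcp_pos: [0.5231, -0.3539, 0.1631]
orientation: [[-0.239, 0.971, -0.0], [0.971, 0.239, 0.0], [0.0, -0.0, -1.0]]
contact_force: [0.2, 0.4, -3.0]
opening: 0.225
```

```bash
python3 - <<'E'
from h import *
s=snap('wrist','w5');o=bot.observe();print(o['time'],o['tcp_pos'],o['orientation'][:,1],o['contact_force'],o['opening'])
E
```

```text
5.6167 [ 0.5228468  -0.35372812  0.16228626] [ 0.97109596  0.23868741 -0.00098227] [-0.05507315 -0.33050723 -3.98846771] 0.22167383183033715
```

View pics/w5.png

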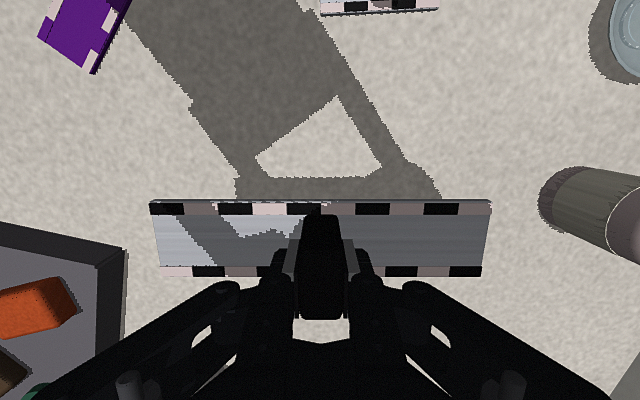

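The bar is held level at about (320,240). Next is the carry and turn, about +93°.

play_rows:
  deltas: [10, 1, 15, 0, 0.05, 10, 2, 45, 0, 0.14, 10, 3, 80, 0, 0.25, 10, 5, 115, 0, 0.36, 10, 7, 150, 0, 0.47, 10, 8, 185, 0, 0.58, 10, 10, 220, 0, 0.69, 10, 11, 255, 0, 0.8, 10, 13, 290, 0, 0.91, 10, 14, 325, 0, 1.02, 10, 16, 355, 0, 1.12, 10, 17, 380, 0, 1.2]

```text
time: 6.62
tcp_pos: [0.5395, 0.0282, 0.1621]
orientation: [[-0.992, 0.123, -0.002], [0.123, 0.992, 0.0], [0.002, 0.0, -1.0]]
contact_force: [0.1, -0.6, -3.2]
opening: 0.226
```

play_rows:
  deltas: [10, 2, 30, 0, 0.09, 10, 3, 60, 0, 0.19, 10, 4, 90, 0, 0.28, 10, 5, 115, 0, 0.36, 10, 6, 135, 0, 0.41, 10, 7, 144, 0, 0.428, 10, 7, 144, 0, 0.428, 10, 7, 144, 0, 0.428, 10, 7, 144, 0, 0.428, 10, 7, 144, 0, 0.428]

```text
time: 7.45
tcp_pos: [0.5472, 0.169, 0.1632]
orientation: [[-0.956, -0.292, -0.0], [-0.292, 0.956, -0.0], [0.001, -0.0, -1.0]]
contact_force: [0.5, -0.2, -2.6]
opening: 0.225
```

```bash
cat > chk.py <<'E'
import sys
from brick import *
n=sys.argv[1]; s=snap('wrist',n);o=bot.observe();print(o['time'],o['tcp_pos'],o['orientation'].round(4),o['contact_force'],o['opening'],o['q'].round(1))
s=dict(np.load(f'pics/{n}.npz'));W=world(s)
try:print(fit(s))
except Exception as e: print(e)
R=s['to'];L=(W-s['tp'])@R*1000
print('plate z range search')
m=(L[...,2]>float(sys.argv[2]))&(L[...,2]<float(sys.argv[3]))&(abs(L[...,0])<60)&(abs(L[...,1])<130)
k,l,st,_=cv2.connectedComponentsWithStats(m.astype(np.uint8)); P=L[m&(l==1+st[1:,4].argmax())]
r=cv2.minAreaRect(P[:,:2].astype(np.float32));print('bar in tool frame',r,P[:,2].mean(),len(P))
A=np.c_[P[:,:2],np.ones(len(P))];c=np.linalg.lstsq(A,P[:,2],rcond=None)[0];print('slope deg',np.degrees(c[:2]))
E
python3 chk.py w6 25 50
```

```text
7.5 [0.54723101 0.16904472 0.16330088] [[-9.564e-01 -2.921e-01 -2.000e-04]
 [-2.921e-01  9.564e-01 -3.000e-04]
 [ 3.000e-04 -2.000e-04 -1.000e+00]] [-0.09244235  0.53593931 -2.6859303 ] 0.22699535942012652 [  9.5  10.9  89.9  -0.   79.2 -97.5]
(array([669.97489187, 206.19563754]), np.float64(15.682656007017997), np.float64(57.028106080973956), np.float64(0.03500844616125674), np.float64(0.7021824811358803))
plate z range search
bar in tool frame ((0.5312118530273438, -0.219757080078125), (200.64346313476562, 50.19520950317383), 89.9771957397461) 37.815246498754846 21580
slope deg [0.1781197 0.0139549]
```

View pics/w6.png

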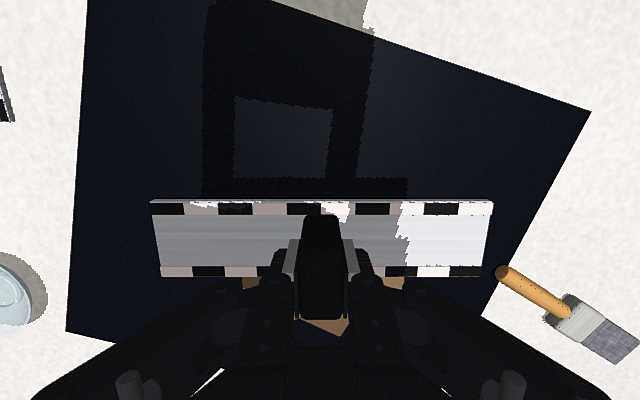

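The bar is level and centred in the gripper, and the brick is just beyond it, partly hidden at (320,325). I'll lower it to about 12 mm above the pad on the robot side.

play_rows:
  deltas: [10, 0, 2, -10, 0.003, 10, 0, 2, -25, 0.003, 10, 0, 2, -42, 0.003, 10, 0, 2, -60, 0.003, 10, 0, 2, -76, 0.003, 10, 0, 2, -90, 0.003, 10, 0, 2, -100, 0.003, 10, 0, 2, -107, 0.003, 10, 0, 2, -107, 0.003, 10, 0, 2, -107, 0.003, 10, 0, 2, -107, 0.003]

```text
time: 8.42
tcp_pos: [0.5476, 0.172, 0.0572]
orientation: [[-0.955, -0.297, 0.001], [-0.297, 0.955, 0.0], [-0.001, -0.0, -1.0]]
contact_force: [0.3, -0.2, -1.5]
opening: 0.226
```

```bash
python3 chk.py w7 25 46; python3 - <<'E'
from brick import *
s=snap('scene','scene2');snap('top','top2')
a=cv2.imread('pics/scene2.png')[190:320,370:570];b=cv2.imread('pics/top2.png')[90:200,140:300]
cv2.imwrite('pics/c2.png',np.vstack([cv2.resize(a,(460,299)),cv2.resize(b,(460,299))]))
E
```

```text
8.4667 [0.54765772 0.17206553 0.05729121] [[-9.550e-01 -2.967e-01  1.400e-03]
 [-2.967e-01  9.550e-01  1.000e-04]
 [-1.400e-03 -3.000e-04 -1.000e+00]] [-0.31615256 -0.23264545 -2.62103383] 0.2254414707780795 [  9.8  16.4  96.3  -0.   67.2 -97.5]
(array([588.30345239, 184.35463355]), np.float64(18.077688094537905), np.float64(33.935888978301186), np.float64(0.037212944122600344), np.float64(0.1399645911362973))
plate z range search
bar in tool frame ((-1.3556156158447266, -0.187652587890625), (54.374168395996094, 201.46063232421875), 0.08373841643333435) 37.73157160796226 22759
slope deg [0.69435438 0.03748409]
```

View pics/c2.png

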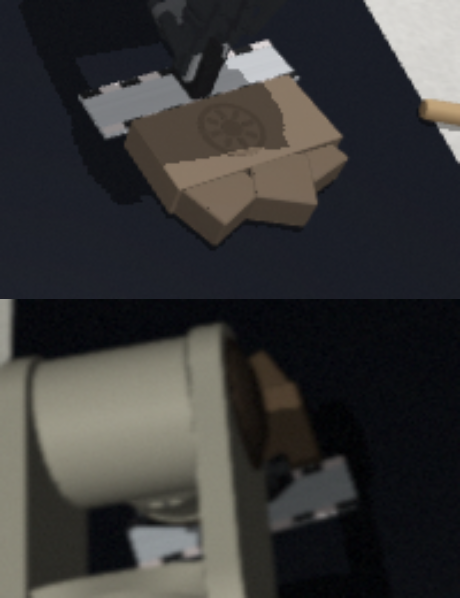

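The bar hovers beside the brick without touching it. By calculation it sits at x ≈ -28.5 mm and y ≈ +1 mm in the side's frame. I'll lower it the rest of the way.

play_rows:
  deltas: [10, 0, 0, -4, 0, 10, 0, 0, -8, 0, 10, 0, 0, -11, 0, 10, 0, 0, -12.5, 0, 10, 0, 0, -12.5, 0, 10, 0, 0, -12.5, 0]

```text
time: 9.07
tcp_pos: [0.547, 0.172, 0.044]
orientation: [[-0.955, -0.297, -0.0], [-0.297, 0.955, -0.0], [0.0, -0.0, -1.0]]
contact_force: [-4.1, -0.8, 4.4]
opening: 0.225
```

```bash
python3 chk.py w8 25 43
```

```text
9.1167 [0.54702946 0.17197419 0.04405974] [[-9.550e-01 -2.967e-01 -4.000e-04]
 [-2.967e-01  9.550e-01 -2.000e-04]
 [ 4.000e-04 -1.000e-04 -1.000e+00]] [-3.96894476 -2.08084269  4.93272583] 0.22135326470700872 [  9.8  17.3  96.9  -0.   65.8 -97.5]
(array([577.79013217, 181.58130567]), np.float64(13.794536053205656), np.float64(31.037896773623014), np.float64(0.036440650466764216), np.float64(0.014955753737075334))
plate z range search
bar in tool frame ((0.046161651611328125, -0.0459747314453125), (259.89300537109375, 119.81670379638672), 89.97056579589844) 39.192220254836116 32401
slope deg [ 1.44464141 -0.17825516]
```

There is light contact of about 5 N. I'll release and retreat straight up.

play_rows:
  deltas: [25, 0, 0, 0, 0, 40, 0, 0, 0, 0, 60, 0, 0, 0, 0, 60, 0, 0, 0, 0, 60, 0, 0, 0, 0, 60, 0, 0, 15, 0, 60, 0, 0, 35, 0, 60, 0, 0, 65, 0, 60, 0, 0, 100, 0, 60, 0, 0, 140, 0, 60, 0, 0, 180, 0, 60, 0, 0, 200, 0]

```text
time: 10.12
tcp_pos: [0.5478, 0.1721, 0.2491]
orientation: [[-0.955, -0.297, 0.005], [-0.297, 0.955, 0.001], [-0.005, -0.001, -1.0]]
contact_force: [1.6, -0.8, 0.4]
opening: 0.702
```

play_rows:
  deltas: [60, -40, -100, 20, 0, 60, -80, -200, 40, 0, 60, -120, -300, 60, 0, 60, -120, -300, 60, 0, 60, -120, -300, 60, 0, 60, -120, -300, 60, 0, 60, -120, -300, 60, 0, 60, -120, -300, 60, 0, 60, -120, -300, 60, 0, 60, -120, -300, 60, 0, 60, -120, -300, 60, 0, 60, -120, -300, 60, 0]

```text
time: 11.12
tcp_pos: [0.4274, -0.1272, 0.3037]
orientation: [[-0.955, -0.298, -0.0], [-0.298, 0.955, 0.0], [0.0, 0.0, -1.0]]
contact_force: [-0.1, -0.8, -0.1]
opening: 0.703
```

```bash
python3 - <<'E'
from brick import *
s=snap('scene','scene3');s=snap('top','top3');print(bot.observe()['time'],bot.observe()['tcp_pos'])
s=dict(np.load('pics/top3.npz'));r=fit(s);print(r)
W=world(s);ex=np.array([np.cos(np.radians(r[1])),np.sin(np.radians(r[1]))]);ey=np.array([-ex[1],ex[0]])
d=W[...,:2]*1000-r[0];X=d@ex;Y=d@ey;Z=W[...,2]*1000
m=(X>-80)&(X<-3)&(abs(Y)<125)
for a,b in((4.5,12),(45,66)):
    q=m&(Z>a)&(Z<b)
    k,l,st,_=cv2.connectedComponentsWithStats(q.astype(np.uint8)); q=l==1+st[1:,4].argmax()
    print(a,cv2.minAreaRect(np.c_[X[q],Y[q]].astype(np.float32)),q.sum(),Z[q].mean())
    A=np.c_[X[q],Y[q],np.ones(q.sum())];print(np.degrees(np.linalg.lstsq(A,Z[q],rcond=None)[0][:2]))
a=cv2.imread('pics/scene3.png')[190:320,370:570];b=cv2.imread('pics/top3.png')[90:200,140:300]
cv2.imwrite('pics/c3.png',np.vstack([cv2.resize(a,(460,299)),cv2.resize(b,(460,299))]))
E
```

```text
11.2167 [ 0.42751369 -0.12704996  0.30367114]
(array([574.29280261, 179.64777216]), np.float64(16.866741378859206), np.float64(160.65484574123056), np.float64(0.03632054939727397), np.float64(0.9582035940534144))
4.5 ((-31.168548583984375, -1.6550064086914062), (205.27027893066406, 58.826114654541016), 88.72518157958984) 1111 7.416131787491888
[0.3834935  0.04683454]
45 ((-28.91566276550293, 0.5376739501953125), (35.63957595825195, 20.184049606323242), 1.913559913635254) 125 55.78060651072141
[-0.26156764  6.95794805]
```

View pics/c3.png

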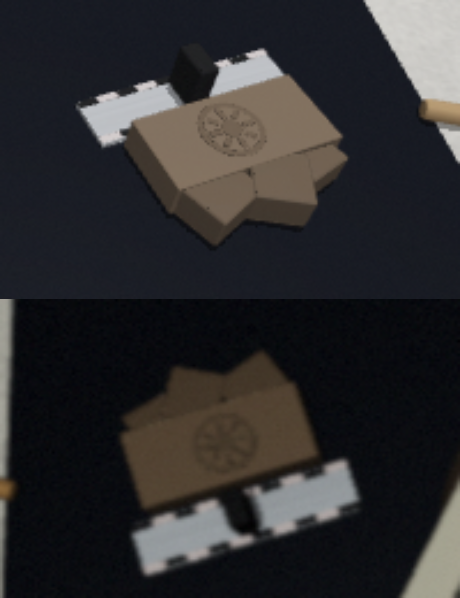

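The bar lies flat beside the brick with a gap of about 4 mm, and it is centred and parallel. Before handing in, I'll check that the short bar and brick haven't moved.

```bash
python3 - <<'E'
from h import *
for n in('top1','top3'):
    W=world(dict(np.load(f'pics/{n}.npz')))[148:202,338:378].reshape(-1,3); P=W[(W[:,2]>.045)&(W[:,2]<.065)]; print(n,len(P),P.mean(0) if len(P) else '')
o=bot.observe();print(o['dq'].round(2),o['contact_force'])
print(bot.finish_job())
E
```

```text
top1 126 [ 0.52471464 -0.16495836  0.05586875]
top3 0 
[ 0.07  0.01 -0.01 -0.04 -0.02 -0.14] [ 0.06262198 -0.72778468 -0.32569142]
the job is handed in; nothing more can be done
None
```

```bash
python3 - <<'E'
from h import *
for n in('scene1','scene3'):
    W=world(dict(np.load(f'pics/{n}.npz')))[195:255,265:315].reshape(-1,3); P=W[(W[:,2]>.035)&(W[:,2]<.065)]; print(n,len(P),P.mean(0) if len(P) else '')
E
```

```text
scene1 250 [ 0.53117077 -0.16506718  0.05014755]
scene3 243 [ 0.53091778 -0.16509003  0.05051347]
```

The long bar now lies flat beside the fragment's straight side with a gap of about 4 mm, and the job was handed in at about 11.2 s of the 38 s allowed.

**Final position of the bar** (from the top camera after release):
- **Position:** its middle is at x ≈ -29 mm (allowed -37 to -18) and y ≈ +0.5 mm (allowed ±30) in the side's frame.
- **Angle:** it is parallel to the side within about 2°.
- **Lying flat:** the slope is about 0.4° and the top face is about 7 mm up, which matches a 6 mm bar on the pad.

**Brick:** the straight side measured within about 0.5 mm and 0.4° of where it started.

**Arm:** it was well clear of everything, with contact forces back to noise level.

**Checks that failed or disagreed:**
- **Short bar:** my check just before handing in found nothing in the top view, apparently because the arm was in the way. I handed in without repeating it. The scene pictures from before and after, compared afterwards, put it within 0.3 mm of its starting place.
- **Bar position:** fitting the bar's thin plate in the top view gave x ≈ -31 mm and y ≈ -1.7 mm, with an oversized outline from noise. That still lies inside the limits.
- **Close-up wrist fits:** while the bar was held near the brick, the wrist-camera fits of the brick, and the bar fit at touchdown, were unusable because the gripper hid parts or the pad mixed in. I used the earlier clear measurements instead.

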